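# Lock the rotating microscope stage with its pin

### The arm

A 6-joint arm with a two-finger parallel gripper is mounted at the origin on the work surface. World frame = base frame: x ahead of the robot, y to its left, z up, the work surface at z = 0. Lengths are in m, angles in degrees, forces in N, time in s.
With the tool pointing down it reaches from about 0.3 to 0.75 m from the base axis. Payload 8.5 kg.
Tool frame: the origin (TCP) lies between the finger pads; the fingertips stand 25 mm ahead of it and the grasp point (between the pads) lies 6 mm ahead of it; x points along the fingers, y is the direction in which the jaws open and shut, and the axes are right-handed (so a half turn about x gives the same grasp; the last joint's range is limited). The gripper opens to 85 mm and grips with 20 to 120 N. Pads are 22 mm wide; open, the fingers measure 114 mm over their backs; the gripper's body (76 mm by 85 mm) begins 54 mm behind the grasp point. The pads swing forward as they close: fully open they stand 13 mm farther back than shut.
Start: joints at [62.894, 21.807, 74.336, -0, 83.858, -12.336], TCP at [0.14, 0.532, 0.256] pointing down, gripper open.
Joint ranges: [-178.18, 178.18], [-50.72, 133.34], [12.68, 142.11], [-81.47, 261.47], [9.98, 163.14], [-165.26, 165.26]. Speed limits (degrees/s): [136.94, 136.94, 180, 180, 180, 180].

### API

Orientations are given as a 3x3 rotation matrix whose columns are the frame's x, y, z axes.
In Python, from rig import sensors, get_image, workorder gives the robot as it stands.
- The arm moves only by the tool arm_command, never from a script. Its argument "plan" is a list that holds one entry, the list of rows, each a list of 6 numbers: the shift along the tool's x, y, z in units of 25 mm (1.0 is 25 mm), then the turn, a rotation vector about the tool's x, y, z in units of 6 degrees (1.0 is 6 degrees). In form: [[[dx, dy, dz, ax, ay, az], ...]]. A call has 1 to 10 rows; each row is the pose to reach, as a shift and turn from the pose commanded when the call began, along the tool's axes at that moment; what a row does not reach only later rows make up. A row lasts 1/10 s, in which the tool goes at most 50 mm and 8.59 degrees, less where a joint would pass 70% of its speed; a pose out of reach is approached as far as the arm can. A call with a gripper value outside its range is refused whole. "jaw" is the closure, from 0 (fully open) to 1 (shut), set as the call begins (left out, the last holds). The fingers move at their own pace and stop on an object; "newtons" is the grip in N (left out, the last holds). Time passes only in rows, so rows that repeat a pose let the fingers close. It gives the time, the measured TCP pose, the force and the opening at its end, in the units of the state.
- sensors.observe(): the state, without advancing time (a new reading comes with each control period).
- get_image(name): name is "scene" or "side" or "wrist"; returns a dict with "img" (420x560x3 uint8, red, green, blue), "fx", "fy", "cx", "cy" (pixels), "dist" ([k1, k2, p1, p2, k3] as OpenCV has them; the pictures are not rectified), "T" (4x4, takes a point from camera to world coordinates). Camera axes: x right, y up, looking along -z (the intrinsics and any distortion apply to the point x, -y, -z); pixel columns grow to the right and rows downward; lengths in m; the calibration is good to about 2 mm. A picture is of the moment at which its call begins. There is no depth.
- workorder.close_job(): hands the job in, once; it reports no verdict.
The state is a dict: "time_s": time; "q": joint angles; "qvel": joint speeds; "joint_efforts": joint torques, N m; "position": TCP position; "tool_rot": TCP orientation; "ft_force": force on the tool from outside, world axes, zero at the start; "wrist_torque": the same for the moment, N m; "grip_width": finger opening in m.
Only numpy, scipy, OpenCV 4.12 (cv2) and the standard library are available. Lean on these libraries where they do the work, as an engineer would, in place of code of your own. Each camera call takes 0.05 s, during which the arm holds its last target. There are 200 camera calls.

### The job

Lock the microscope's rotating stage ready for transport: turn the round stage by the bar handle in its middle until the large hole near its rim lies under the hole in the fixed lug. Then take the lock pin, the one with a wide round flange below a thick round grip, out of the rack and lower it (do not drop it) through the lug and the stage until its flange sits flat on the lug, and let go.

Things in the scene. Friction and masses are not known exactly. Their poses are not given: they have to be found in the camera images.
- lock_pin: Steel pin upright in a white rack, its tip 3 mm above the table. Origin: centre of the tip, z up the pin. Nose cone 8 mm wide at the tip, 16 mm from 8 mm up; shank 16 mm diameter to 42 mm; round flange 46 mm diameter, 42 to 50 mm; round grip 26 mm diameter, 50 to 88 mm up: grip there from above. 0.25 kg. In any of 3 holes 75 mm apart; the thin pin and the square-headed one are not wanted.
- lug_hole (a point): Centre of the 31 mm hole in the fixed lug, at its flat top, 50 mm above the table. The lug, a dark steel plate 54 mm wide and 10 mm thick, reaches over the stage's rim from its black base plate. z up; x points level from the stage's turning axis out through this hole, 58 mm from the axis. The base below has a like hole. With the pin's flange down on the lug its tip is 8 mm above the table.
- stage_handle (a point): Point on the upright turning axis of the round stage (aluminium disc, 160 mm diameter, top 38 mm above the table), 74 mm above the table, mid-height of the handle. Turns with the stage: x points at the stage's own 31 mm hole, 58 mm out; the black bar handle lies along y: 64 mm long, 14 mm thick (x), 58 to 88 mm above the table. Grip it across its thickness from above.
- stage (a joint): Angle of the stage in rad, counter-clockwise positive from above; 0 when its hole is exactly under the lug's hole. Starts at 0.55 to 1.3; stops at -0.6 and 1.7. Turns with light friction (0.08 N m) and stays where left. Within about 0.1 of 0 the pin passes easily.
Mind the look-alikes: they are no part of the job. What is shaped like the lock_pin but orange, red or turquoise is not meant.

How it is judged (in metres and radians):
On the way:
1. the stage is turned so that its hole lies under the lug's hole, within 15 degrees (value of joint stage between -0.26 and 0.26 rad), for 0.2 s.
At the end, for the whole second after the job is handed in: The stage is within 15 degrees of lined up, and the lock pin stands at rest in the lug's hole, through lug and stage: upright within 8 degrees, tip within 12 mm of the hole's centre line and at least 36 mm below the lug's top (42 mm when the flange is right down), released (all of step 1 and horizontal distance between lock_pin and lug_hole below 0.012 m and z of lock_pin in the frame of lug_hole below -0.036 m and angle between lock_pin's own z axis and vertical below 0.14 rad and linear speed of lock_pin below 0.02 m/s); the robot touches nothing.
It fails at once if the lock pin is dropped (falling free of the fingers at over 0.7 m/s, as from more than 25 mm up) (linear speed of lock_pin above 0.7 m/s and contact force between the fingers and lock_pin below 0.05 N).
It also fails if it takes over 53 s, if anything falls off the work surface, if the arm or the gripper's body presses on something with over 40 N, if the wrist force passes 120 N, or if a joint passes its speed limit or range.

## Working session

There is one attempt and no reset: what is moved stays moved. The work goes in short steps, Python scripts to look and compute and a tool call to move; the robot and the scene stay as the last step left them, time stands still between calls to the robot, and variables do not carry over. Pictures are saved under pics/ and viewed, about 8 in all and at most 12, crops included, and the job is handed in when it is done.

Besides the shell and the picture viewer there is one more tool, called as a command line: name --argument value ..., lists and objects as JSON in quotes. arm_command: Moves the arm, as the interface text tells. Its arguments: {"type":"object","properties":{"plan":{"type":"array","items":{"type":"array","items":{"type":"array","items":{"type":"number"}}}},"jaw":{"type":"number"},"newtons":{"type":"number"}},"required":["plan"]}

```bash
ls; mkdir -p pics; cat > h.py <<'E'
import sys; sys.path.insert(0,'.')
import numpy as np, cv2
from rig import sensors,get_image
def ray(c,u,v):
    K=np.array([[c['fx'],0,c['cx']],[0,c['fy'],c['cy']],[0,0,1.]])
    p=cv2.undistortPoints(np.array([[[u,v]]],float),K,np.array(c['dist'],float))[0,0]
    T=np.array(c['T']); d=T[:3,:3]@np.array([p[0],-p[1],-1]); return T[:3,3],d
def onz(c,u,v,z):
    o,d=ray(c,u,v); return o+d*(z-o[2])/d[2]
def proj(c,P):
    T=np.array(c['T']); p=T[:3,:3].T@(np.array(P,float)-T[:3,3]); 
    K=np.array([[c['fx'],0,c['cx']],[0,c['fy'],c['cy']],[0,0,1.]])
    return cv2.projectPoints(np.array([[p[0],-p[1],-p[2]]]),np.zeros(3),np.zeros(3),K,np.array(c['dist'],float))[0].ravel()
def save(c,n): cv2.imwrite('pics/'+n+'.png',c['img'][:,:,::-1])
E
python3 - <<'E'
from h import *
import pickle
for n in ['scene','side','wrist']:
    c=get_image(n); save(c,n+'1'); pickle.dump(c,open(n+'1.pkl','wb')); print(n,np.round(c['T'],3).tolist(),c['fx'])
s=sensors.observe(); print(s)
E
```

```text
pics
scene [[-0.113, -0.647, 0.754, 1.399], [0.993, -0.091, 0.071, 0.042], [0.022, 0.757, 0.653, 0.842], [0.0, 0.0, 0.0, 1.0]] 522.4457792568629
side [[-0.948, 0.195, -0.253, 0.349], [-0.319, -0.619, 0.718, 0.451], [-0.017, 0.761, 0.649, 0.51], [0.0, 0.0, 0.0, 1.0]] 386.99356730378184
wrist [[0.255, -0.914, -0.314, 0.059], [0.967, 0.241, 0.084, 0.552], [-0.001, -0.325, 0.946, 0.374], [0.0, 0.0, 0.0, 1.0]] 351.0315891403414
{'time_s': 0.15, 'q': array([ 6.28929822e+01,  2.18332048e+01,  7.43720274e+01,  2.03499131e-03,
        8.38601499e+01, -1.23379152e+01]), 'qvel': array([ 0.0077851 , -0.15743758, -0.22227921,  0.10236699,  0.09298066,
       -0.07386546]), 'joint_efforts': array([ 2.06880191e-03, -4.48629677e+01, -2.31342906e+01, -1.47439750e-04,
        3.83234496e-03,  7.60291414e-06]), 'position': array([0.14012949, 0.5316435 , 0.25585966]), 'tool_rot': array([[-5.51396755e-04,  2.54927738e-01,  9.66959950e-01],
       [-9.99697529e-04,  9.66959473e-01, -2.54928182e-01],
       [-9.99999348e-01, -1.10723404e-03, -2.78327686e-04]]), 'ft_force': array([ 0.95350209, -0.57313486, -0.01442452]), 'wrist_torque': array([-0.00087391,  0.04152537, -0.02180751]), 'grip_width': 0.08562941032907098}
```

View pics/scene1.png

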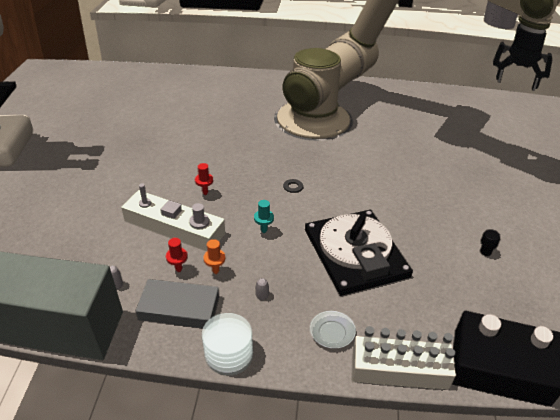

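View pics/side1.png

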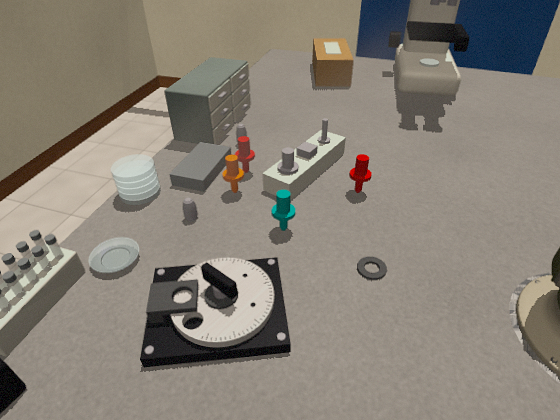

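The scene view shows the stage at about (358,240) and its lug hole at (368,254). The lock pin is at the rack end, (199,213). In the side view the lug hole is at (182,296), the stage hole at (193,321), the handle at (220,280) and the pin at (288,160).

```bash
python3 - <<'E'
from h import *
import pickle
a=pickle.load(open('scene1.pkl','rb'))['img'];b=pickle.load(open('side1.pkl','rb'))['img']
f=lambda i,x,y,w,h:cv2.resize(i[y:y+h,x:x+w],(400,300),interpolation=cv2.INTER_CUBIC)
m=np.vstack([np.hstack([f(a,300,200,120,90),f(b,140,250,160,120)]),np.hstack([f(a,110,160,160,120),f(b,250,110,120,90)])])
cv2.imwrite('pics/m1.png',m[:,:,::-1])
E
```

```text
(no output)
```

View pics/m1.png

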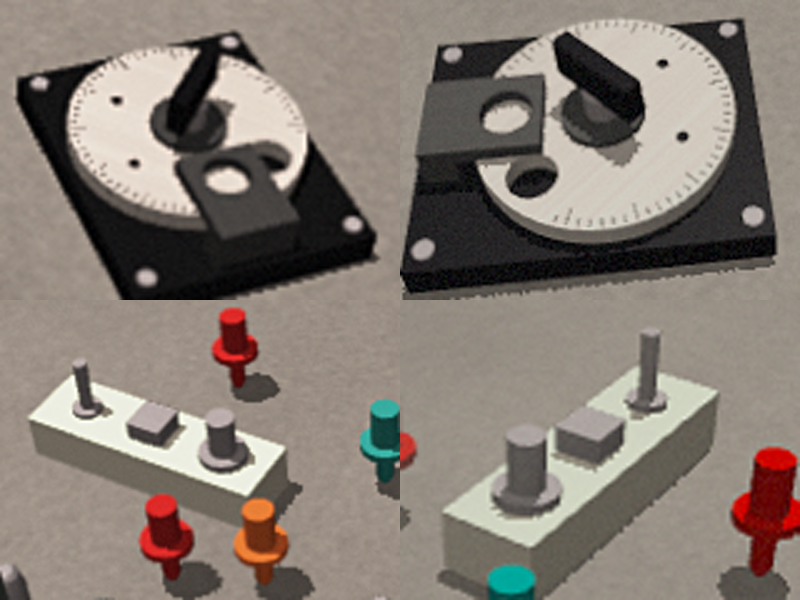

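```bash
cat > m.py <<'E'
from h import *
import pickle
from scipy.optimize import least_squares
sc=pickle.load(open('scene1.pkl','rb'));si=pickle.load(open('side1.pkl','rb'))
def tri(pa,pb):
    o,d=ray(sc,*pa);p,e=ray(si,*pb);d/=np.linalg.norm(d);e/=np.linalg.norm(e)
    t=np.linalg.lstsq(np.stack([d,-e],1),p-o,rcond=None)[0];A=o+d*t[0];B=p+e*t[1];return (A+B)/2,np.linalg.norm(A-B)
print('lug',tri((368.4,253.7),(182.4,295.6)),onz(sc,368.4,253.7,.05),onz(si,182.4,295.6,.05))
print('pin top',tri((198.4,206.4),(287.8,149.9)),onz(sc,198.4,206.4,.091),onz(si,287.8,149.9,.091))
print('stagehole',onz(si,192.4,320.8,.038))
for n,c,(x,y,w,h) in [('scene',sc,(300,200,120,95)),('side',si,(140,250,160,120))]:
    m=np.zeros(c['img'].shape[:2],np.uint8);hsv=cv2.cvtColor(c['img'],cv2.COLOR_RGB2HSV)
    m[y:y+h,x:x+w]=(hsv[y:y+h,x:x+w,2]>165)*255
    k=max(cv2.findContours(m,cv2.RETR_EXTERNAL,cv2.CHAIN_APPROX_NONE)[0],key=cv2.contourArea)[:,0]
    P=np.array([onz(c,u,v,.038)[:2] for u,v in k])
    g=P.mean(0)
    for _ in range(6):
        g=least_squares(lambda q:np.hypot(*(P-q).T)-.08,g,loss='cauchy',f_scale=.001).x
    r=np.hypot(*(P-g).T)-.08
    print(n,len(k),'disc centre',g,(abs(r)<.002).mean())
E
python3 m.py
```

```text
lug (array([0.60694612, 0.15581871, 0.04559098]), np.float64(0.0025181682744646796)) [0.61224941 0.15620065 0.05      ] [0.60417059 0.15732003 0.05      ]
pin top (array([ 0.55815205, -0.22061281,  0.09147706]), np.float64(0.0002396891567994334)) [ 0.55776351 -0.22068258  0.091     ] [ 0.55837939 -0.22158072  0.091     ]
stagehole [0.57472319 0.18543241 0.038     ]
scene 143 disc centre [0.55410228 0.13151653] 0.5664335664335665
side 477 disc centre [0.55533253 0.12992074] 0.4129979035639413
```

arm_command --plan '[[[0.2, -0.5, 0.9, 0, 0, 0], [0.4, -1.5, 2.7, 0.1, 0, 0], [0.6, -2.5, 4.5, 0.3, 0, 0], [0.8, -3.5, 6.3, 0.5, 0, 0], [1.0, -4.5, 8.1, 0.6, 0, 0], [1.2, -5.5, 9.9, 0.7, 0, 0], [1.4, -6.5, 11.7, 0.8, 0, 0], [1.6, -7.5, 13.5, 0.9, 0, 0], [1.8, -8.3, 15, 0.9, 0, 0], [2, -9, 16, 0.9, 0, 0]]]'

```text
time_s: 1.15
position: [0.4716, 0.21, 0.2059]
tool_rot: [[0.0, 0.346, 0.938], [-0.0, 0.938, -0.346], [-1.0, -0.0, 0.0]]
ft_force: [-0.4, 0.6, 0.1]
grip_width: 0.0853
```

```bash
cat > g.py <<'E'
from h import *
# usage: g.py x y z yaw(deg of tool y axis): move in tool units from the present pose
s=sensors.observe(); R=np.array(s['tool_rot']); x,y,z,yaw=map(float,sys.argv[1:5])
print(np.round(s['position'],4),'t',s['time_s'],'w',round(s['grip_width'],4),'F',np.round(s['ft_force'],1))
from scipy.spatial.transform import Rotation as Ro
c,n=np.cos(np.radians(yaw)),np.sin(np.radians(yaw))
Rt=np.array([[0,c,n],[0,n,-c],[-1,0,0]])
print('yaw now',np.degrees(np.arctan2(R[1,1],R[0,1])))
print('shift',np.round(R.T@(np.array([x,y,z])-s['position'])/.025,2),'turn',np.round(np.degrees(Ro.from_matrix(R.T@Rt).as_rotvec())/6,2))
E
python3 g.py .5547 .1307 .2 70
```

```text
[0.4716 0.21   0.2059] t 1.15 w 0.0853 F [-0.4  0.6  0.1]
yaw now 69.7324747684046
shift [ 0.24 -1.82  4.22] turn [-0.04  0.    0.  ]
```

arm_command --plan '[[[0.1, -0.7, 1.6, 0, 0, 0], [0.2, -1.4, 3.2, 0, 0, 0], [0.2, -1.8, 4.0, 0, 0, 0], [0.2, -1.8, 4.2, 0, 0, 0], [0.2, -1.8, 4.2, 0, 0, 0], [0.2, -1.8, 4.2, 0, 0, 0]]]'

```text
time_s: 1.75
position: [0.5519, 0.1348, 0.2013]
tool_rot: [[-0.001, 0.344, 0.939], [0.0, 0.939, -0.344], [-1.0, 0.0, -0.001]]
ft_force: [-0.5, 0.2, -0.3]
grip_width: 0.0853
```

```bash
python3 - <<'E'
from h import *
import pickle
c=get_image('wrist');pickle.dump(c,open('w2.pkl','wb'));im=c['img'].copy()
for P in [(.5547,.1307,.088),(.605,.156,.05),(.5747,.1854,.038)]:
    u=proj(c,P);print(P,u);cv2.circle(im,tuple(int(round(v)) for v in u),2,(255,0,0),-1)
cv2.imwrite('pics/w2.png',im[:,:,::-1])
E
```

```text
(0.5547, 0.1307, 0.088) [280.86760249 220.97306394]
(0.605, 0.156, 0.05) [329.99755522 247.82156743]
(0.5747, 0.1854, 0.038) [350.58525759 199.91362592]
```

View pics/w2.png

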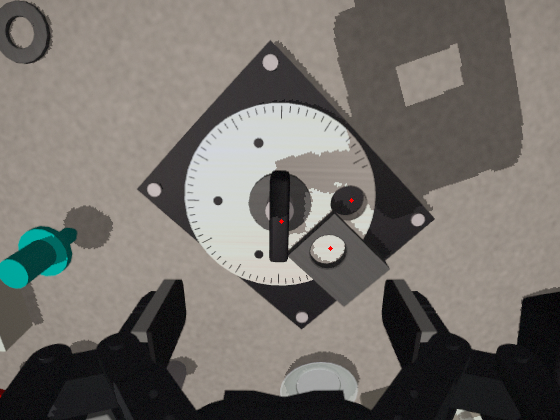

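The wrist view agrees: the handle is at (280,216), upright in the image, the lug hole at (328,249) and the stage hole at (349,202). All are within 2 px of the projected estimates. Descending onto the handle.

arm_command --plan '[[[0.5, -0.08, 0.1, 0, 0, 0], [1.4, -0.1, 0.16, 0, 0, 0], [2.3, -0.1, 0.16, 0, 0, 0], [3.2, -0.1, 0.16, 0, 0, 0], [4.0, -0.1, 0.16, 0, 0, 0], [4.5, -0.1, 0.16, 0, 0, 0], [4.65, -0.1, 0.16, 0, 0, 0], [4.65, -0.1, 0.16, 0, 0, 0], [4.65, -0.1, 0.16, 0, 0, 0]]]' --jaw 0.2

```text
time_s: 2.7
position: [0.5559, 0.1302, 0.0859]
tool_rot: [[0.001, 0.345, 0.939], [0.0, 0.939, -0.345], [-1.0, 0.001, 0.001]]
ft_force: [0.2, -0.5, -0.2]
grip_width: 0.0683
```

arm_command --plan '[[[0, 0, 0, 0, 0, 0], [0, 0, 0, 0, 0, 0], [0, 0, 0, 0, 0, 0], [0, 0, 0, 0, 0, 0], [0, 0, 0, 0, 0, 0], [0, 0, 0, 0, 0, 0], [0, 0, 0, 0, 0, 0], [0, 0, 0, 0, 0, 0]]]' --jaw 1 --newtons 40

```text
time_s: 3.5
position: [0.5557, 0.1298, 0.0869]
tool_rot: [[0.001, 0.345, 0.939], [-0.001, 0.939, -0.345], [-1.0, -0.0, 0.001]]
ft_force: [-4.3, -4.0, 17.6]
grip_width: 0.0135
```

```bash
python3 g.py .5547 .1307 .085 26.9
```

```text
[0.5557 0.1298 0.0869] t 3.5 w 0.0135 F [-4.3 -4.  17.6]
yaw now 69.83165961783271
shift [ 0.08  0.02 -0.05] turn [ 7.16  0.01 -0.  ]
```

arm_command --plan '[[[-0.08, 0, 0, 0, 0, 0], [-0.08, 0, 0, 0.6, 0, 0], [-0.08, 0, 0, 1.4, 0, 0], [-0.08, 0, 0, 2.3, 0, 0], [-0.08, 0, 0, 3.2, 0, 0], [-0.08, 0, 0, 4.1, 0, 0], [-0.08, 0, 0, 5.0, 0, 0], [-0.08, 0, 0, 5.9, 0, 0], [-0.08, 0, 0, 6.7, 0, 0], [-0.08, 0, 0, 7.15, 0, 0]]]'

```text
time_s: 4.5
position: [0.5552, 0.1295, 0.0871]
tool_rot: [[-0.001, 0.893, 0.45], [-0.001, 0.45, -0.893], [-1.0, -0.001, 0.0]]
ft_force: [-3.0, -5.3, 4.1]
grip_width: 0.0133
```

arm_command --plan '[[[0, 0, 0, 0, 0, 0], [0, 0, 0, 0, 0, 0], [0, 0, 0, 0, 0, 0]]]'

```text
time_s: 4.8
position: [0.5552, 0.1295, 0.0872]
tool_rot: [[-0.001, 0.892, 0.452], [-0.001, 0.452, -0.892], [-1.0, -0.001, 0.0]]
ft_force: [-4.2, -5.2, 2.7]
grip_width: 0.013
```

arm_command --plan '[[[0, 0, 0, 0, 0, 0], [0, 0, 0, 0, 0, 0], [0, 0, 0, 0, 0, 0], [-0.5, 0, 0, 0, 0, 0], [-1.5, 0, 0, 0, 0, 0], [-2.5, 0, 0, 0, 0, 0], [-3.5, 0, 0, 0, 0, 0], [-4.5, 0, 0, 0, 0, 0], [-4.8, 0, 0, 0, 0, 0], [-4.8, 0, 0, 0, 0, 0]]]' --jaw 0.3

```text
time_s: 5.8
position: [0.5558, 0.1302, 0.2081]
tool_rot: [[0.002, 0.892, 0.453], [0.0, 0.453, -0.892], [-1.0, 0.002, 0.001]]
ft_force: [-0.1, -0.7, -0.0]
grip_width: 0.0597
```

```bash
python3 - <<'E'
from h import *
import pickle
c=get_image('wrist');pickle.dump(c,open('w3.pkl','wb'));im=c['img'].copy()
for P in [(.5547,.1307,.088),(.605,.156,.05)]:
    u=proj(c,P);print(P,u)
im=cv2.resize(im[100:310,140:420],(800,600))
cv2.imwrite('pics/w3.png',im[:,:,::-1])
# rack direction: pins' tops; thin pin top and free pins
sc=pickle.load(open('scene1.pkl','rb'))
s=sensors.observe();print(s['time_s'],s['position'],s['tool_rot'][:,1])
for n,u,v,z in [('rackR',110+287/2.5,160+150/2.5,.045),('rackL',110+75/2.5,160+75/2.5,.045),('rackFL',110+30/2.5,160+120/2.5,.045),('rackFR',110+245/2.5,160+188/2.5,.045),
  ('orange',110+258/2.5,160+207/2.5,.088),('red',110+160/2.5,160+203/2.5,.088),('teal',264,204,.088),('red2',203,167,.088)]:
    print(n,onz(sc,u,v,z).round(3))
E
```

```text
(0.5547, 0.1307, 0.088) [282.41391021 210.29206578]
(0.605, 0.156, 0.05) [350.89536008 195.44462366]
5.85 [0.55536383 0.13012741 0.20679706] [ 8.91524659e-01  4.52972142e-01 -1.44543333e-04]
rackR [ 0.544 -0.167  0.045]
rackL [ 0.466 -0.393  0.045]
rackFL [ 0.537 -0.414  0.045]
rackFR [ 0.598 -0.193  0.045]
orange [ 0.661 -0.165  0.088]
red [ 0.668 -0.246  0.088]
teal [ 0.526 -0.079  0.088]
red2 [ 0.41  -0.245  0.088]
```

View pics/w3.png

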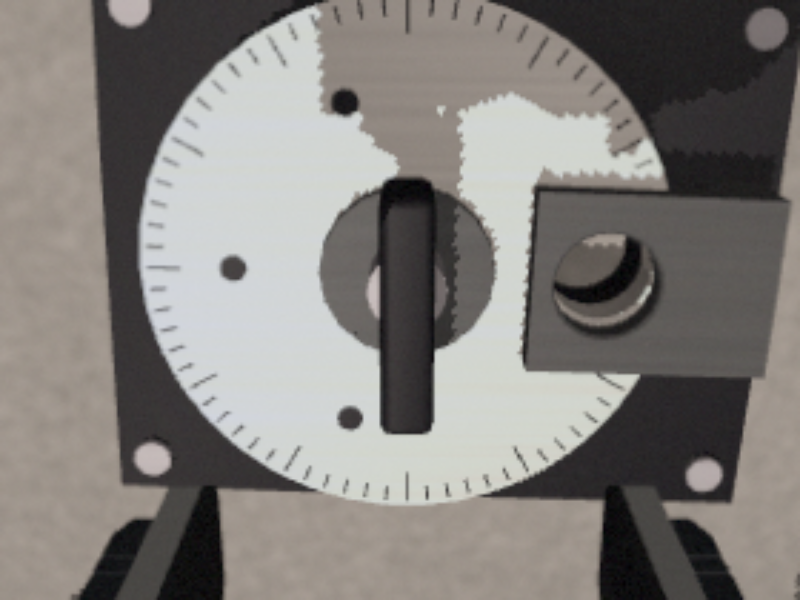

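The stage hole now sits under the lug hole. The lug rim centre is at crop (606,284), full frame (352,199). I'll remeasure it, then work out the trip to the pin.

```bash
python3 - <<'E'
from h import *
import pickle
c=pickle.load(open('w3.pkl','rb'))
L=onz(c,352.1,199.4,.05);a=pickle.load(open('w2.pkl','rb'));L2=onz(a,328,249,.05);print(L,L2)
for l in (L,L2):
  d=l[:2]-[.5552,.1298];print(np.hypot(*d),np.degrees(np.arctan2(d[1],d[0])))
E
python3 g.py .558 -.221 .2 -15; python3 g.py .558 -.221 .2 165
```

```text
[0.60761942 0.15351387 0.05      ] [0.60545821 0.15408333 0.05      ]
0.05753384291627337 24.34138385580371
0.05581727486084745 25.78850557434721
[0.5554 0.1301 0.2068] t 5.85 w 0.0598 F [-0.4 -0.6 -0.4]
yaw now 26.934534316118324
shift [ 0.27 -6.27 12.57] turn [ 6.99 -0.    0.  ]
[0.5554 0.1301 0.2068] t 5.85 w 0.0598 F [-0.4 -0.6 -0.4]
yaw now 26.934534316118324
shift [ 0.27 -6.27 12.57] turn [-23.01  -0.    -0.  ]
```

arm_command --plan '[[[0, -0.4, 0.8, 0.4, 0, 0], [0, -1.2, 2.4, 1.2, 0, 0], [0, -2.1, 4.2, 2.0, 0, 0], [0, -3.0, 6.0, 3.0, 0, 0], [0, -3.9, 7.8, 4.0, 0, 0], [0, -4.8, 9.6, 5.0, 0, 0], [0.1, -5.5, 11, 6.0, 0, 0], [0.2, -6.1, 12.2, 6.9, 0, 0], [0.2, -6.3, 12.6, 7.6, 0, 0], [0.2, -6.3, 12.6, 7.6, 0, 0]]]'

```text
time_s: 6.85
position: [0.5572, -0.2235, 0.2001]
tool_rot: [[-0.003, 0.946, -0.323], [0.002, -0.323, -0.946], [-1.0, -0.003, -0.001]]
ft_force: [-0.2, 1.0, 0.3]
grip_width: 0.0598
```

```bash
python3 g.py .558 -.221 .085 -19; python3 - <<'E'
from h import *
import pickle
c=get_image('wrist');pickle.dump(c,open('w4.pkl','wb'));im=c['img'].copy()
for P in [(.558,-.221,.091)]:
    u=proj(c,P);print(P,u)
    cv2.circle(im,tuple(int(round(v)) for v in u),2,(255,0,0),-1)
cv2.imwrite('pics/w4.png',im[:,:,::-1])
E
```

```text
[ 0.5572 -0.2235  0.2001] t 6.85 w 0.0598 F [-0.2  1.   0.3]
yaw now -18.845590046158062
shift [ 4.61  0.01 -0.1 ] turn [ 0.03 -0.01  0.03]
(0.558, -0.221, 0.091) [282.92598181 213.76760293]
```

View pics/w4.png

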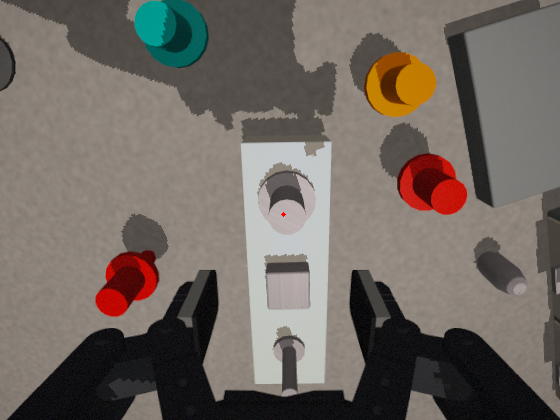

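The pin's top is at (287,216), about 2 mm to the tool's +y side of my estimate. I'll descend with that correction and grip.

arm_command --plan '[[[0.5, 0.09, -0.1, 0, 0, 0], [1.4, 0.09, -0.1, 0, 0, 0], [2.3, 0.09, -0.1, 0, 0, 0], [3.2, 0.09, -0.1, 0, 0, 0], [4.0, 0.09, -0.1, 0, 0, 0], [4.4, 0.09, -0.1, 0, 0, 0], [4.5, 0.09, -0.1, 0, 0, 0], [4.5, 0.09, -0.1, 0, 0, 0], [4.5, 0.09, -0.1, 0, 0, 0]]]'

```text
time_s: 7.8
position: [0.5612, -0.2204, 0.0905]
tool_rot: [[0.001, 0.948, -0.32], [-0.001, -0.32, -0.948], [-1.0, 0.002, 0.0]]
ft_force: [0.6, 0.3, -0.5]
grip_width: 0.0597
```

arm_command --plan '[[[0, 0, 0, 0, 0, 0], [0, 0, 0, 0, 0, 0], [0, 0, 0, 0, 0, 0], [0, 0, 0, 0, 0, 0], [0, 0, 0, 0, 0, 0], [0, 0, 0, 0, 0, 0], [0, 0, 0, 0, 0, 0]]]' --jaw 1 --newtons 60

```text
time_s: 8.5
position: [0.5608, -0.2205, 0.0903]
tool_rot: [[0.001, 0.947, -0.32], [-0.001, -0.32, -0.947], [-1.0, 0.001, 0.0]]
ft_force: [-2.0, -0.5, 5.7]
grip_width: 0.0239
```

```bash
python3 g.py .558 -.221 .2 -19
```

```text
[ 0.5608 -0.2205  0.0903] t 8.5 w 0.0239 F [-2.  -0.5  5.7]
yaw now -18.669396966585268
shift [-4.39 -0.1   0.06] turn [ 0.06  0.   -0.01]
```

arm_command --plan '[[[-0.3, 0, 0, 0, 0, 0], [-1, 0, 0, 0, 0, 0], [-1.9, 0, 0, 0, 0, 0], [-2.8, 0, 0, 0, 0, 0], [-3.7, 0, 0, 0, 0, 0], [-4.3, 0, 0, 0, 0, 0], [-4.4, 0, 0, 0, 0, 0], [-4.4, 0, 0, 0, 0, 0]]]'

```text
time_s: 9.3
position: [0.5606, -0.2204, 0.1994]
tool_rot: [[-0.0, 0.947, -0.32], [0.0, -0.32, -0.947], [-1.0, -0.0, -0.0]]
ft_force: [0.1, -0.3, -2.2]
grip_width: 0.0244
```

```bash
python3 g.py .607 .154 .2 -65
```

```text
[ 0.5606 -0.2204  0.1994] t 9.3 w 0.0244 F [ 0.1 -0.3 -2.2]
yaw now -18.669335631155
shift [ -0.02  -3.04 -14.78] turn [ 7.72 -0.    0.  ]
```

arm_command --plan '[[[0, -0.1, -0.5, 0.2, 0, 0], [0, -0.4, -2, 0.9, 0, 0], [0, -0.7, -3.7, 1.8, 0, 0], [0, -1.1, -5.4, 2.8, 0, 0], [0, -1.5, -7.1, 3.8, 0, 0], [0, -1.8, -8.8, 4.7, 0, 0], [0, -2.2, -10.5, 5.6, 0, 0], [0, -2.5, -12.2, 6.5, 0, 0], [0, -2.8, -13.6, 7.2, 0, 0], [0, -2.95, -14.4, 7.6, 0, 0]]]'

```text
time_s: 10.3
position: [0.6055, 0.1471, 0.1979]
tool_rot: [[-0.003, 0.434, -0.901], [0.0, -0.901, -0.434], [-1.0, -0.001, 0.002]]
ft_force: [0.5, -0.5, -1.4]
grip_width: 0.024
```

```bash
python3 g.py .607 .154 .146 -65
```

```text
[0.6055 0.1471 0.1979] t 10.3 w 0.024 F [ 0.5 -0.5 -1.4]
yaw now -64.28915959057758
shift [ 2.08 -0.22 -0.18] turn [0.12 0.02 0.01]
```

arm_command --plan '[[[0.4, -0.2, -0.18, 0, 0, 0], [1.2, -0.2, -0.18, 0, 0, 0], [1.8, -0.2, -0.18, 0, 0, 0], [2.0, -0.2, -0.18, 0, 0, 0], [2.0, -0.2, -0.18, 0, 0, 0], [2.0, -0.2, -0.18, 0, 0, 0]]]'

```text
time_s: 10.9
position: [0.6083, 0.1502, 0.1498]
tool_rot: [[0.0, 0.434, -0.901], [-0.0, -0.901, -0.434], [-1.0, 0.0, -0.0]]
ft_force: [-0.6, 0.2, -3.0]
grip_width: 0.0244
```

```bash
python3 g.py .607 .154 .093 -65; python3 - <<'E'
from h import *
import pickle
f=[]
P=sensors.observe()['position']
for n in ['scene','side']:
    c=get_image(n);pickle.dump(c,open(n+'5.pkl','wb'));im=c['img'].copy()
    u=proj(c,(.607,.154,.05));t=proj(c,P-[0,0,.087]);print(n,u,t)
    x,y=int(u[0])-50,int(u[1])-70
    f.append(cv2.resize(im[y:y+120,x:x+80],(400,600),interpolation=cv2.INTER_CUBIC)); print(x,y)
cv2.imwrite('pics/m5.png',np.hstack(f)[:,:,::-1])
E
```

```text
[0.6083 0.1502 0.1498] t 10.9 w 0.0244 F [-0.6  0.2 -3. ]
yaw now -64.28319187972532
shift [ 2.27 -0.16 -0.02] turn [ 0.12 -0.   -0.  ]
scene [367.35032582 251.84751418] [366.38652596 247.86157992]
317 181
side [181.81721371 293.43796188] [180.77586423 285.85695476]
131 223
```

View pics/m5.png

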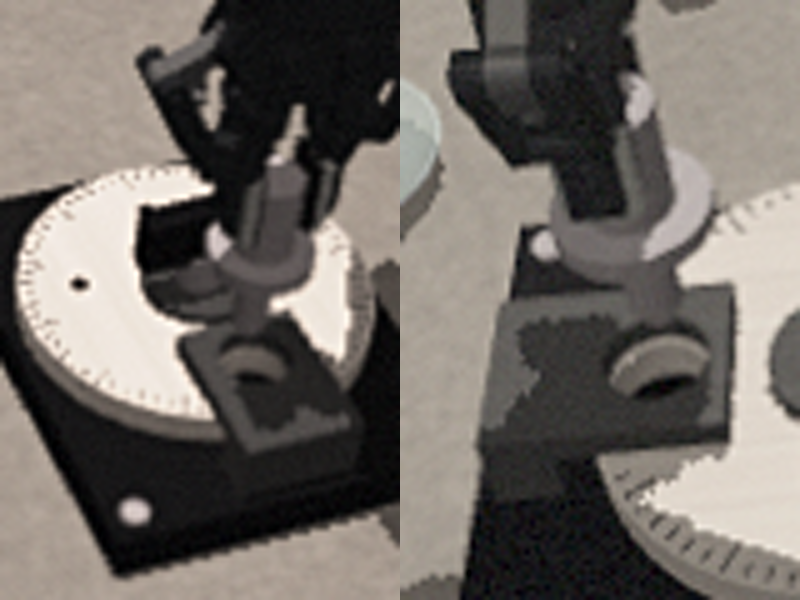

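The nose is at scene (367,247) and side (182,287), just above the lug hole at (368,254) and (183,296). The pin is upright. A 4 mm sideways correction, then down slowly.

arm_command --plan '[[[0, -0.15, -0.08, 0, 0, 0], [0.1, -0.15, -0.08, 0, 0, 0], [0.4, -0.15, -0.08, 0, 0, 0], [0.7, -0.15, -0.08, 0, 0, 0], [1.0, -0.15, -0.08, 0, 0, 0], [1.3, -0.15, -0.08, 0, 0, 0], [1.5, -0.15, -0.08, 0, 0, 0], [1.6, -0.15, -0.08, 0, 0, 0], [1.7, -0.15, -0.08, 0, 0, 0], [1.7, -0.15, -0.08, 0, 0, 0]]]'

```text
time_s: 12.0
position: [0.6081, 0.1549, 0.1069]
tool_rot: [[-0.0, 0.434, -0.901], [-0.0, -0.901, -0.434], [-1.0, -0.0, 0.0]]
ft_force: [0.0, -0.5, -2.6]
grip_width: 0.0243
```

```bash
python3 g.py .6085 .1545 .0955 -64.3
```

```text
[0.6081 0.1549 0.1069] t 12.0 w 0.0243 F [ 0.  -0.5 -2.6]
yaw now -64.26711450238216
shift [ 0.46  0.02 -0.01] turn [0.01 0.   0.  ]
```

No lateral force. Lowering the rest of the way until contact.

arm_command --plan '[[[0.1, 0, 0, 0, 0, 0], [0.2, 0, 0, 0, 0, 0], [0.3, 0, 0, 0, 0, 0], [0.4, 0, 0, 0, 0, 0], [0.44, 0, 0, 0, 0, 0], [0.47, 0, 0, 0, 0, 0], [0.47, 0, 0, 0, 0, 0]]]'

```text
time_s: 12.7
position: [0.6082, 0.155, 0.0954]
tool_rot: [[0.0, 0.434, -0.901], [-0.0, -0.901, -0.434], [-1.0, 0.0, -0.0]]
ft_force: [0.4, -0.3, -2.3]
grip_width: 0.0245
```

```bash
python3 g.py .6085 .1545 .0955 -64.3
```

```text
[0.6082 0.155  0.0954] t 12.7 w 0.0245 F [ 0.4 -0.3 -2.3]
yaw now -64.2668773863189
shift [-0.    0.02 -0.  ] turn [ 0.01 -0.   -0.  ]
```

arm_command --plan '[[[0.04, 0, 0, 0, 0, 0], [0.08, 0, 0, 0, 0, 0], [0.08, 0, 0, 0, 0, 0], [0.08, 0, 0, 0, 0, 0]]]'

```text
time_s: 13.1
position: [0.6083, 0.155, 0.0953]
tool_rot: [[0.002, 0.434, -0.901], [-0.0, -0.901, -0.434], [-1.0, 0.001, -0.001]]
ft_force: [-6.2, -0.2, 11.6]
grip_width: 0.0239
```

Contact came at TCP z = 0.0953 m, the height expected for a seated flange. Releasing and retreating.

arm_command --plan '[[[-0.06, 0, 0, 0, 0, 0], [-0.06, 0, 0, 0, 0, 0], [-0.06, 0, 0, 0, 0, 0], [-0.06, 0, 0, 0, 0, 0], [-0.06, 0, 0, 0, 0, 0], [-0.06, 0, 0, 0, 0, 0]]]' --jaw 0.3

```text
time_s: 13.7
position: [0.6082, 0.1549, 0.0947]
tool_rot: [[-0.0, 0.434, -0.901], [-0.0, -0.901, -0.434], [-1.0, -0.0, 0.0]]
ft_force: [0.2, 0.7, 0.4]
grip_width: 0.0597
```

arm_command --plan '[[[-0.3, 0, 0, 0, 0, 0], [-1, 0, 0, 0, 0, 0], [-2, 0, 0, 0, 0, 0], [-3, 0, 0, 0, 0, 0], [-4, 0, 0, 0, 0, 0], [-4.5, 0, 0, 0, 0, 0], [-4.5, 0, 0, 0, 0, 0], [-4.5, 0, 0, 0, 0, 0]]]'

```text
time_s: 14.5
position: [0.6078, 0.1549, 0.2064]
tool_rot: [[-0.001, 0.434, -0.901], [-0.0, -0.901, -0.434], [-1.0, -0.0, 0.001]]
ft_force: [-0.4, 0.0, -0.9]
grip_width: 0.0598
```

```bash
python3 - <<'E'
from h import *
f=[]
for n in ['wrist','side']:
    c=get_image(n);im=c['img'].copy()
    u=proj(c,(.607,.154,.096));print(n,u)
    x,y=max(0,int(u[0])-100),max(0,int(u[1])-75)
    f.append(cv2.resize(im[y:y+150,x:x+200],(400,300),interpolation=cv2.INTER_CUBIC)); print(x,y)
cv2.imwrite('pics/m6.png',np.hstack(f)[:,:,::-1])
print(sensors.observe()['ft_force'])
E
```

```text
wrist [282.61496212 219.17413353]
182 144
side [176.0499986 273.0290299]
76 198
[ 0.32896698  0.73031402 -0.40243634]
```

View pics/m6.png

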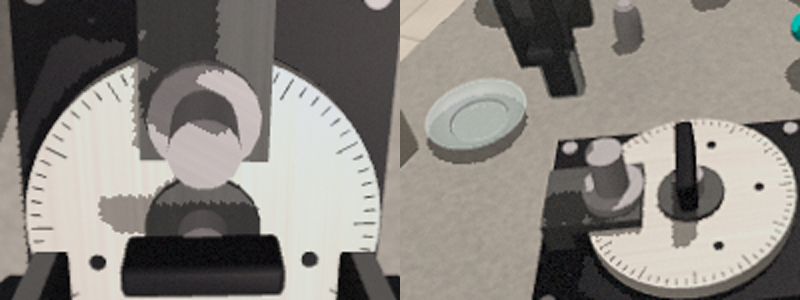

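The pin stands upright, flange flat on the lug (wrist crop (204,120), side crop (612,190)), and the handle is square to the lug. The gripper is clear, so I'm handing in.

```bash
python3 -c "
from rig import workorder; print(workorder.close_job())"
```

```text
the job is handed in; nothing more can be done
None
```

I turned the stage about 43° clockwise by its handle, so its hole lies under the lug's. Then I took the steel lock pin from the rack, lowered it through the lug and stage, released it and handed the job in at about 14.6 s of the 53 s allowed.

- **Seating:** contact came at TCP z = 0.0953 m, the height expected with the flange down on the lug, with 12 N on the wrist. The last pictures show the pin upright with its flange flat on the lug.
- **Stage:** I estimate it is within about 2–3° of lined up.
- **Release:** the gripper is open and about 11 cm above where it let go, with under 1 N on the wrist.
- **Disagreements:** the lug-hole position differed by up to about 8 mm between single camera views. I used a blend close to the wrist-camera value, and the pin went in with no noticeable sideways force. There was also a brief 18 N upward force when I gripped the handle. It fell to about 4 N after I backed off slightly.

I did not measure the pin's final tip offset or tilt directly. Handing in returned no verdict.

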